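Lock the scale for transport by feel

TASK

Lock the scale for its journey: take the red-handled locking pin from its stand, set its tip lightly on the grey cover in the window of the scale's base and slide it along the yellow-lined track until it drops into the hidden, spring-capped socket. Seat the pin fully home, collar on the cover, and let go of it. The cover floats on springs: never push it down onto its stops nor drag it hard sideways, and leave the other things on the bench where they are.

Things in the scene. Friction and masses are not known exactly. Their poses are not given: they have to be found in the camera images.
- base: The scale's fixed green base, a hollow casting 180 mm (its x) by 350 mm (its y, from -150 to +200) and 62 mm high; origin on the table under the middle of the window in its top. Column, brass beam and weight hanger stand at its +y end (column at y = +168, 44 to 60 mm across, beam top at 164 mm, hanger at y = +382).
- window (a point): Middle of the brass-edged window in the top of the base, on the upper face of the grey cover plate at rest: 56 mm above the table, 6 mm below the top of the base. The window is 52 mm along the base's x, 112 mm along its y. Two yellow lines on the cover, 28 mm apart, mark the track along the base's y at x = 0. The cover is 10 mm thick, open space below.
- track_start (a point): Point on the middle of the track at the window's -y end, 35 mm from the window's middle, at the cover's height. The round socket, 18 mm wide, has its centre on the middle of the track somewhere between track_start and track_end. A grey spring cap (under 1 N, sinks up to 32 mm) closes it flush and looks like the cover: it cannot be seen or measured, only felt.
- track_end (a point): Point on the middle of the track 35 mm from the window's middle towards the base's +y: the other limit for the centre of the socket.
- cover_press (a joint): How far the cover is pushed down, in m: 0 at rest, stop at 0.016. Springs of 800 N/m, so 4 N sinks it 5 mm.
- cover_side (a joint): How far the cover is shifted sideways along the base's +y, in m: 0 at rest, stops at +-0.009. Springs of 2000 N/m, so 4 N shifts it 2 mm.
- pin: The locking pin, upright, 77 mm long, about 0.18 kg. Origin at the tip of its steel shank, z up along it: shank 12 mm across from 0 to 27 mm, its lowest 6 mm tapering to 6 mm across; brass collar 28 mm across from 27 to 31 mm; round red grip 22 mm across from 31 to 77 mm. Home, its collar lies on the cover.
- pin_tip (a point): The tip of the pin's shank (the pin's origin).
- stand: Fixed dark wooden block, 70 x 70 mm, 35 mm high, origin under its centre; the pin stands in the 16 mm hole in its middle, collar on the block, tip 8 mm above the table.
- weight_big: Bystander: orange weight, 60 mm across, 60 high; leave it where it is.
- weight_mid: Bystander: orange weight, 48 mm across, 50 high; leave it where it is.
- weight_brass: Bystander: brass weight, 36 mm across, 40 high; leave it where it is.
- oil: Bystander: amber oil bottle, 52 mm across, 130 high; leave it where it is.
- mug: Bystander: blue mug, 76 mm across, 85 high; leave it where it is.
- screwdriver: Bystander: screwdriver lying in front of the scale; leave it where it is.
- brush: Bystander: brush lying in front of the scale; leave it where it is.
Not all that is in view belongs to the job. Several things look just like the stand: the one meant starts nearest to the robot's base.

How it is judged:
On the way:
1. the pin is lifted clear of its stand (z of pin_tip in the frame of stand above 0.045 m), for 0.1 s.
At the end, for the whole second after the job is handed in: The pin stands in the socket, fully home: its tip within the window and lower than 32.5 mm above the base's underside (home it is at about 27 mm), upright within 0.12 rad, at rest and released by the fingers (z of pin_tip in the frame of base between 0.005 and 0.0325 m and x of pin_tip in the frame of base between -0.02 and 0.02 m and y of pin_tip in the frame of base between -0.056 and 0.056 m and angle between pin's own z axis and vertical below 0.12 rad and linear speed of pin below 0.02 m/s and contact force between the fingers and pin below 0.05 N); the robot touches nothing.
It fails at once if the cover is pushed down onto its stops (more than 14.5 mm, about 12 N) (value of joint cover_press above 0.0145 m).
It fails at once if the cover is dragged sideways more than 6.5 mm (13 N) (value of joint cover_side above 0.0065 m or value of joint cover_side below -0.0065 m).
It fails at once if another thing on the bench is moved by more than 30 mm (distance of any of weight_big, weight_mid, weight_brass, oil, mug, screwdriver, brush from where it was at the start of the episode above 0.03 m).
It also fails if it takes over 56 s, if anything falls off the work surface, if the arm or the gripper's body presses on something with over 40 N, if the wrist force passes 120 N, or if a joint passes its speed limit or range.

ROBOT

A 6-joint arm with a two-finger parallel gripper is mounted at the origin on the work surface. World frame = base frame: x ahead of the robot, y to its left, z up, the work surface at z = 0. Lengths are in m, angles in rad, forces in N, time in s.
With the tool pointing down it reaches from about 0.35 to 0.975 m from the base axis. Payload 4.9 kg.
Tool frame: the origin (TCP) lies on the centre line of the jaws, within the pads' length; the fingertips stand 17 mm ahead of it and the grasp point (between the pads) lies 2 mm behind it; x points along the fingers, y is the direction in which the jaws open and shut, and the axes are right-handed (so a half turn about x gives the same grasp; the last joint's range is limited). The gripper opens to 85 mm and grips with 20 to 120 N. Pads are 22 mm wide; open, the fingers measure 114 mm over their backs; the gripper's body (76 mm by 85 mm) begins 54 mm behind the grasp point. The pads swing forward as they close: fully open they stand 13 mm farther back than shut.
Start: joints at [-1.277, 0.053, 1.613, -0, 1.476, -0.119], TCP at [0.251, -0.572, 0.248] pointing down, gripper open.
Joint ranges: [-3.01, 3.01], [-1.01, 2.22], [0.06, 2.58], [-1.02, 4.17], [0.09, 2.62], [-3.14, 3.14]. Speed limits (rad/s): [2.57, 2.57, 3.14, 3.14, 3.14, 3.14].

INTERFACE

Orientations are given as a unit quaternion [w, x, y, z].
In Python, from plant import status, viewer, manip gives the robot as it stands.
- The arm moves only by the tool drive_tool, never from a script. Its argument "plan" is a list of rows, each a list of 4 numbers: the shift along the tool's x, y, z in m, then the turn about the tool's x in units of 8 degrees (1.0 is 8 degrees). A call has 1 to 12 rows; each row is the pose to reach, as a shift and turn from the pose commanded when the call began, along the tool's axes at that moment; what a row does not reach only later rows make up. A row lasts 1/10 s, in which the tool goes at most 50 mm and 8.59 degrees, less where a joint would pass 70% of its speed; a pose out of reach is approached as far as the arm can. A call with a gripper value outside its range is refused whole. "fingers" is the finger opening in m, from 0 to 0.0854, set as the call begins (left out, the last holds). The fingers move at their own pace and stop on an object; the grip force is fixed at half the most. Time passes only in rows, so rows that repeat a pose let the fingers close. It gives the time, the measured TCP pose, the force and the opening at its end, in the units of the state.
- status.state(): the state, without advancing time (a new reading comes with each control period).
- viewer.grab_frame(name): name is "scene" or "top" or "wrist"; returns the picture (384x512x3 uint8, blue, green, red); there is no depth.
- viewer.calibration(name): a dict with "vfov" (degrees; the focal length in pixels is half the picture's height over the tangent of half this angle, whatever the lens; pixels are square), "cx", "cy" (the principal point, pixels), "rvec" (rotation vector, rad) and "tvec" (3), from world to camera coordinates, as OpenCV has them. Camera axes: x right, y down, z forward; pixel columns grow to the right and rows downward; lengths in m; the calibration is good to about 2 mm. A picture is of the moment at which its call begins: read the wrist's pose just before it. calibration takes no time and is no camera call; for the wrist camera it gives the pose at the moment of the call.
- manip.job_done(): hands the job in, once; it reports no verdict.
The state is a dict: "time": time; "joint_pos": joint angles; "joint_vel": joint speeds; "joint_efforts": joint torques, N m; "tool_pos": TCP position; "tool_rot": TCP orientation; "contact_force": force on the tool from outside, world axes, zero at the start; "ft_torque": the same for the moment, N m; "gripper_width": opening from 0.0 (shut) to 1.0 (fully open).
Only numpy, scipy, OpenCV 4.12 (cv2) and the standard library are available. Lean on these libraries where they do the work, as an engineer would, in place of code of your own. Each camera call takes 0.05 s, during which the arm holds its last target. There are 200 camera calls.

## Working session

There is one attempt and no reset: what is moved stays moved. The work goes in short steps, Python scripts to look and compute and a tool call to move; the robot and the scene stay as the last step left them, time stands still between calls to the robot, and variables do not carry over. Pictures are saved under pics/ and viewed, about 8 in all and at most 12, crops included, and the job is handed in when it is done.

Besides the shell and the picture viewer there is one more tool, called after "Emit:" by a JSON object that holds its "method" and its "body", one argument or row to a line. drive_tool: Moves the arm, as the interface text tells. Its arguments: {"type":"object","properties":{"plan":{"type":"array","items":{"type":"array","items":{"type":"number"}}},"fingers":{"type":"number"}},"required":["plan"]}

```bash
ls; mkdir -p pics; cat > h.py <<'E'
import numpy as np, cv2
from plant import status, viewer, manip
def cam(n):
    c=viewer.calibration(n); R=cv2.Rodrigues(np.array(c['rvec'],float))[0]; t=np.array(c['tvec'],float).ravel()
    return c,R,t
def ray(n,uv,z,k=None,h=384):
    c,R,t=k or cam(n); f=h/2/np.tan(np.radians(c['vfov'])/2)
    d=R.T@np.array([(uv[0]-c['cx'])/f,(uv[1]-c['cy'])/f,1]); o=-R.T@t
    return o+d*(z-o[2])/d[2]
def proj(n,p,k=None,h=384):
    c,R,t=k or cam(n); f=h/2/np.tan(np.radians(c['vfov'])/2); q=R@np.array(p)+t
    return np.array([c['cx']+f*q[0]/q[2],c['cy']+f*q[1]/q[2]])
E
python3 - <<'E'
from h import *
s=status.state(); print(s)
a=[viewer.grab_frame(n) for n in('scene','top','wrist')]
for n,i in zip(('scene','top','wrist'),a): cv2.imwrite(f'pics/{n}0.png',i); print(n,viewer.calibration(n))
cv2.imwrite('pics/both.png',cv2.resize(np.vstack([a[0],a[1]]),(400,600)) )
E
```

```text
pics
{'time': 0.0, 'joint_pos': array([-1.27696876e+00,  5.33311472e-02,  1.61430501e+00,  2.78305741e-05,
        1.47596950e+00, -1.18990101e-01]), 'joint_vel': array([-1.75088650e-03, -2.09982308e-04, -5.81528737e-05,  1.20449084e-03,
       -2.12826693e-03,  3.87663720e-04]), 'joint_efforts': array([-1.05386684e-03, -3.93682015e+01, -3.70175743e+01, -2.13265030e-04,
        7.13513742e-03, -1.20987960e-05]), 'tool_pos': array([ 0.25058726, -0.57192746,  0.24707233]), 'tool_rot': array([-0.14420807, -0.69204464, -0.14562776,  0.6921494 ]), 'contact_force': array([0.56986055, 0.75037002, 0.60423854]), 'ft_torque': array([-0.02759796, -0.01541914,  0.00992116]), 'gripper_width': 0.9986584429670402}
scene {'vfov': 55.97207359311922, 'cx': 257.8242732595882, 'cy': 188.86646071141232, 'rvec': array([ 1.60995588,  1.99879338, -0.78875182]), 'tvec': array([ 0.33542156, -0.34781044,  1.32961927])}
top {'vfov': 46.073249925935876, 'cx': 249.0785306132863, 'cy': 198.62157779129055, 'rvec': array([ 2.16768455, -2.14014276,  0.09295864]), 'tvec': array([-0.2122906 ,  0.55327694,  1.45933518])}
wrist {'vfov': 65.39204906017848, 'cx': 259.48154423797706, 'cy': 187.52960160304093, 'rvec': array([-2.41153647,  1.57622267,  0.24163035]), 'tvec': array([-0.62377859, -0.03832434,  0.37967738])}
```

View pics/scene0.png

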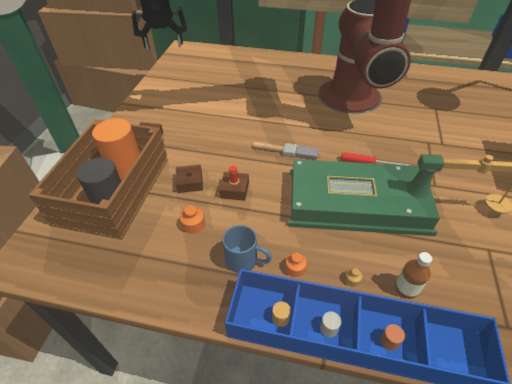

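View pics/top0.png

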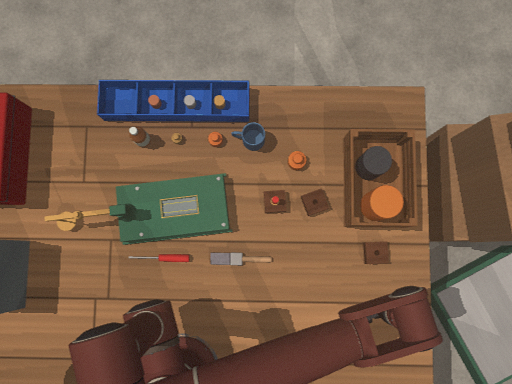

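The scene picture shows the red pin at (234,175) in a dark block at (234,186), an empty lookalike block at (189,178), and the green base with its window at (351,186). In the top view the pin is at (276,201) and the window at (180,206). The lookalike blocks are at (315,203) and (376,252), and the red-handled screwdriver is at (173,258).

```bash
python3 - <<'E'
from h import *
T=cv2.imread('pics/top0.png');S=cv2.imread('pics/scene0.png')
for n,p in (('top',(0,0,0)),('scene',(0,0,0))): print(n,'origin',proj(n,p))
for p in ((276,203),(315,203),(376,252)): 
    q=ray('top',p,.035);print('block',p,q.round(3),np.hypot(*q[:2]).round(3))
def comps(I,lo,hi,roi,amin):
    h=cv2.cvtColor(I,cv2.COLOR_BGR2HSV);m=cv2.inRange(h,lo,hi);x0,y0,x1,y1=roi
    k=np.zeros_like(m);k[y0:y1,x0:x1]=m[y0:y1,x0:x1]
    n,l,s,c=cv2.connectedComponentsWithStats(k)
    return [(c[i].round(1),s[i]) for i in range(1,n) if s[i][4]>=amin],k
r,_=comps(T,(0,170,90),(6,255,255),(255,180,300,225),8);print('red top',r)
r2,_=comps(S,(0,170,90),(6,255,255),(215,155,255,200),8);print('red scene',r2)
y,k=comps(T,(18,90,90),(36,255,255),(140,180,220,230),5);print('yel',y)
pts=cv2.findNonZero(k);rt=cv2.minAreaRect(pts);print(rt)
for b in cv2.boxPoints(rt): print(ray('top',b,.062).round(4))
print('win',ray('top',rt[0],.062).round(4))
g,kg=comps(T,(60,60,20),(90,255,255),(100,170,240,250),50);print('green',g)
print(T[206,180],T[200,180],cv2.cvtColor(T[200:212,165:195],cv2.COLOR_BGR2HSV)[::4,::6].tolist())
a=cv2.resize(T[165:255,100:340],None,fx=3.3,fy=3.3,interpolation=2)
b=cv2.resize(S[130:235,170:450],None,fx=2.83,fy=2.83,interpolation=2)
w=min(a.shape[1],b.shape[1]);cv2.imwrite('pics/c1.png',np.vstack([a[:,:w],b[:,:w]]))
E
```

```text
top origin [183.39543247 369.80647133]
scene origin [348.97201399  94.352156  ]
block (276, 203) [ 0.542 -0.294  0.035] 0.616
block (315, 203) [ 0.543 -0.421  0.035] 0.687
block (376, 252) [ 0.387 -0.616  0.035] 0.728
red top [(array([275. , 199.3]), array([272, 196,   7,   8,  39], dtype=int32))]
red scene [(array([232.8, 168.7]), array([230, 166,   7,   6,  33], dtype=int32)), (array([233.9, 177.7]), array([231, 173,   6,  10,  41], dtype=int32))]
yel [(array([191.6, 195.5]), array([188, 195,   8,   2,  11], dtype=int32)), (array([175. , 197.5]), array([172, 197,   7,   2,  10], dtype=int32)), (array([183. , 196.6]), array([180, 196,   7,   2,   8], dtype=int32)), (array([197.2, 204.5]), array([196, 197,   3,  17,  22], dtype=int32)), (array([160.8, 208. ]), array([160, 199,   3,  19,  26], dtype=int32)), (array([167. , 198.5]), array([164, 198,   7,   2,  10], dtype=int32)), (array([170., 203.]), array([167, 203,   7,   1,   7], dtype=int32)), (array([178., 202.]), array([175, 202,   7,   1,   7], dtype=int32)), (array([175.5, 211. ]), array([173, 211,   6,   1,   6], dtype=int32)), (array([184., 210.]), array([181, 210,   7,   1,   7], dtype=int32)), (array([191.7, 213.7]), array([188, 213,   8,   2,   9], dtype=int32)), (array([175.2, 215.7]), array([173, 215,   5,   2,   6], dtype=int32)), (array([166.7, 216.7]), array([164, 216,   6,   2,   7], dtype=int32))]
((176.4771728515625, 197.1427459716797), (37.41159439086914, 40.78738021850586), 83.1572265625)
[0.6062 0.1036 0.062 ]
[ 0.6235 -0.0278  0.062 ]
[ 0.5029 -0.0455  0.062 ]
[0.4857 0.0847 0.062 ]
win [0.5543 0.0287 0.062 ]
green [(array([171.9, 207.8]), array([ 110,  174,  119,   67, 5027], dtype=int32))]
[135 140 136] [138 142 139] [[[34, 41, 87], [70, 11, 136], [60, 7, 140], [68, 7, 141], [32, 23, 144]], [[26, 94, 169], [33, 17, 139], [50, 6, 137], [51, 12, 144], [45, 7, 141]], [[51, 13, 141], [50, 11, 140], [54, 9, 136], [60, 6, 137], [75, 7, 141]]]
```

View pics/c1.png

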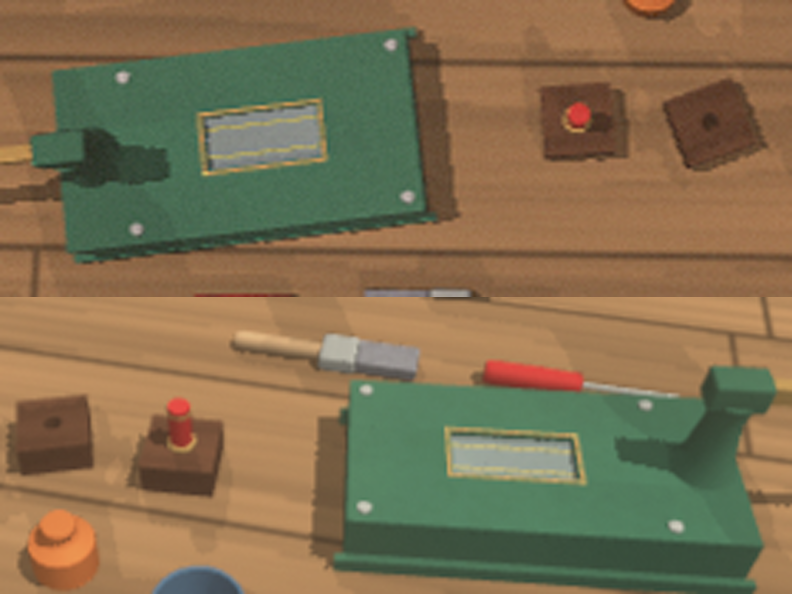

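The crop confirms the choice. The pin stands in the block nearest the robot at (0.542, -0.294), 0.616 m from its base, and the lookalikes are empty. Next I'll work out the pin and window positions and the moves in tool axes.

```bash
cat >> h.py <<'E'
from scipy.spatial.transform import Rotation as Ro
def tool():
    s=status.state(); q=s['tool_rot']; return s['tool_pos'],Ro.from_quat([q[1],q[2],q[3],q[0]]).as_matrix(),s
E
python3 - <<'E'
from h import *
T=cv2.imread('pics/top0.png');S=cv2.imread('pics/scene0.png')
def win(I,roi,n):
    x0,y0,x1,y1=roi;h=cv2.cvtColor(I,cv2.COLOR_BGR2HSV);m=cv2.inRange(h,(16,80,90),(36,255,255));k=np.zeros_like(m);k[y0:y1,x0:x1]=m[y0:y1,x0:x1]
    hull=cv2.convexHull(cv2.findNonZero(k)); P=np.array([ray(n,p[0],.062)[:2] for p in hull],np.float32)
    r=cv2.minAreaRect(P*1000); print(n,'win',r)
win(T,(155,190,205,222),'top'); win(S,(320,170,385,205),'scene')
def blob(I,roi):
    x0,y0,x1,y1=roi;m=cv2.inRange(cv2.cvtColor(I,cv2.COLOR_BGR2HSV)[y0:y1,x0:x1],(0,150,70),(8,255,255));M=cv2.moments(m,True);return M['m10']/M['m00']+x0,M['m01']/M['m00']+y0
for n,I,roi in(('top',T,(262,188,290,215)),('scene',S,(222,160,245,185))):
    b=blob(I,roi)
    print(n,b,ray(n,b,.062).round(4),ray(n,b,.085).round(4))
print('scene top',ray('scene',(232.8,168.7),.085).round(4))
# column/base direction
print('col top',ray('top',(120,211),.164).round(3))
p,R,s=tool();print(p,R.round(3),np.degrees(np.arctan2(R[1,1],R[0,1])))
for t in ((.545,-.293,.2),):print(R.T@(np.array(t)-p))
E
```

```text
top win ((525.5663452148438, 20.00560760498047), (62.119049072265625, 123.86793518066406), 7.55543327331543)
scene win ((526.3533935546875, 19.349742889404297), (63.5887451171875, 123.14315032958984), 7.39370059967041)
top (274.8666666666667, 199.33333333333334) [ 0.5509 -0.2889  0.062 ] [ 0.5484 -0.2882  0.085 ]
scene (233.1769911504425, 173.97345132743362) [ 0.5502 -0.2891  0.062 ] [ 0.5723 -0.2818  0.085 ]
scene top [ 0.5536 -0.2878  0.085 ]
col top [0.499 0.178 0.164]
[ 0.25057958 -0.57205894  0.24733961] [[-0.     0.401 -0.916]
 [ 0.002 -0.916 -0.401]
 [-1.    -0.002 -0.   ]] -66.34887462316323
[ 0.0476304  -0.13743089 -0.38163125]
```

Emit:
{"method": "drive_tool", "body": {
  "plan": [
    [0.01,-0.014,-0.039,0.2],
    [0.025,-0.035,-0.097,0.6],
    [0.04,-0.055,-0.155,1.0],
    [0.053,-0.077,-0.213,1.4],
    [0.066,-0.097,-0.27,1.7],
    [0.077,-0.115,-0.32,1.9],
    [0.084,-0.13,-0.36,2.0],
    [0.088,-0.139,-0.388,2.02],
    [0.088,-0.139,-0.388,2.02],
    [0.088,-0.139,-0.388,2.02]
  ],
  "fingers": 0.0854
}}

```text
time: 1.15
tool_pos: [0.5519, -0.2862, 0.1587]
tool_rot: [-0.047, -0.705, -0.049, 0.706]
contact_force: [-0.2, -0.1, -0.9]
gripper_width: 1.005
```

```bash
python3 - <<'E'
from h import *
p,R,s=tool();k=cam('wrist');I=viewer.grab_frame('wrist');cv2.imwrite('pics/w1.png',I)
print(p.round(4),np.degrees(np.arctan2(R[1,1],R[0,1])),s['contact_force'].round(2),s['time'])
print('pred pin top,bottom of grip',proj('wrist',(.5505,-.289,.085),k),proj('wrist',(.5505,-.289,.039),k))
E
```

```text
[ 0.5519 -0.2862  0.1587] -82.23568069134048 [-0.21 -0.11 -0.85] 1.15
pred pin top,bottom of grip [263.7622464  208.43718715] [263.19323806 188.90331723]
```

View pics/w1.png

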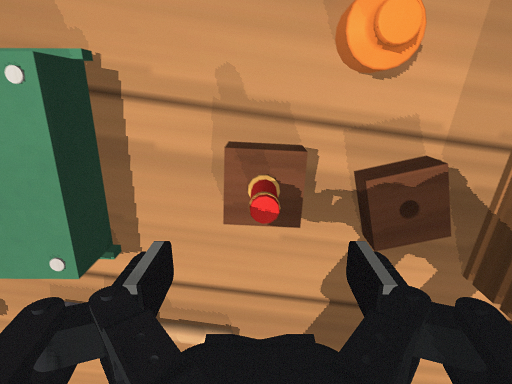

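The wrist view shows the pin top at (264,208) and the collar at (264,187), within 2 px of my prediction, so I'll go down onto it.

Emit:
{"method": "drive_tool", "body": {
  "plan": [
    [0.02,0.002,0.001,0],
    [0.05,0.0025,0.0018,0],
    [0.075,0.0025,0.0018,0],
    [0.088,0.0025,0.0018,0],
    [0.093,0.0025,0.0018,0],
    [0.093,0.0025,0.0018,0],
    [0.093,0.0025,0.0018,0]
  ]
}}

```text
time: 1.9
tool_pos: [0.5497, -0.2931, 0.0689]
tool_rot: [0.047, 0.706, 0.045, -0.705]
contact_force: [1.1, 0.7, 0.6]
gripper_width: 1.001
```

Emit:
{"method": "drive_tool", "body": {
  "plan": [
    [0.001,-0.003,-0.001,0],
    [0.001,-0.003,-0.001,0],
    [0.001,-0.003,-0.001,0]
  ]
}}

```text
time: 2.2
tool_pos: [0.5499, -0.2891, 0.067]
tool_rot: [0.047, 0.706, 0.046, -0.705]
contact_force: [0.1, 0.3, 0.1]
gripper_width: 1.001
```

Emit:
{"method": "drive_tool", "body": {
  "plan": [
    [0,0,0,0],
    [0,0,0,0],
    [0,0,0,0],
    [0,0,0,0],
    [0,0,0,0],
    [0,0,0,0],
    [0,0,0,0]
  ],
  "fingers": 0.0
}}

```text
time: 2.9
tool_pos: [0.5496, -0.2892, 0.0665]
tool_rot: [0.046, 0.706, 0.046, -0.705]
contact_force: [-0.0, -1.3, 0.2]
gripper_width: 0.239
```

Emit:
{"method": "drive_tool", "body": {
  "plan": [
    [-0.005,0,0,0],
    [-0.02,0,0,0],
    [-0.045,0,0,0],
    [-0.07,0,0,0],
    [-0.085,0,0,0],
    [-0.09,0,0,0],
    [-0.09,0,0,0],
    [-0.09,0,0,0]
  ]
}}

```text
time: 3.7
tool_pos: [0.5488, -0.2887, 0.155]
tool_rot: [-0.046, -0.705, -0.047, 0.706]
contact_force: [0.4, 0.9, -1.7]
gripper_width: 0.241
```

```bash
python3 - <<'E'
from h import *
p,R,s=tool();print(p.round(4),s['contact_force'].round(2),s['ft_torque'].round(3),s['time'])
print(R.round(3))
t=np.array([.5260,.0197,.056]); y=np.array([-.1305,.9914,0]); 
for o in (-.035,0,.035): print(o,(t+o*y).round(4))
g=t-.040*y; g[2]=.1565; print('goal',g,R.T@(g-p))
E
```

```text
[ 0.5488 -0.2887  0.155 ] [ 0.39  0.89 -1.66] [ 0.011  0.067 -0.016] 3.7
[[-0.002  0.13  -0.991]
 [ 0.001 -0.991 -0.13 ]
 [-1.    -0.001  0.002]]
-0.035 [ 0.5306 -0.015   0.056 ]
0 [0.526  0.0197 0.056 ]
0.035 [0.5214 0.0544 0.056 ]
goal [ 0.53122  -0.019956  0.1565  ] [-0.00115969 -0.26871315 -0.01757001]
```

Emit:
{"method": "drive_tool", "body": {
  "plan": [
    [0.0,-0.02,-0.002,0],
    [0.0,-0.06,-0.005,0],
    [0.0,-0.1,-0.008,0],
    [0.0,-0.145,-0.01,0],
    [0.0,-0.19,-0.013,0],
    [0.0,-0.23,-0.015,0],
    [0.0,-0.255,-0.017,0],
    [0.0,-0.265,-0.017,0],
    [0.01,-0.265,-0.017,0],
    [0.015,-0.265,-0.017,0],
    [0.015,-0.265,-0.017,0],
    [0.015,-0.265,-0.017,0]
  ]
}}

```text
time: 4.9
tool_pos: [0.5316, -0.0251, 0.1406]
tool_rot: [-0.046, -0.705, -0.046, 0.706]
contact_force: [-0.4, -0.7, -1.8]
gripper_width: 0.24
```

```bash
python3 - <<'E'
from h import *
p,R,s=tool();k=cam('wrist');I=viewer.grab_frame('wrist');cv2.imwrite('pics/w2.png',I);np.save('k2.npy',np.array([k],dtype=object),allow_pickle=True)
S=viewer.grab_frame('scene');cv2.imwrite('pics/s2.png',S)
print(p.round(4),s['contact_force'].round(2),s['time'])
y=np.array([-.1305,.9914,0])
c=np.array([.526,.0197,.056])
print('win',[proj('wrist',c+o*y,k).round(0).tolist() for o in(-.056,0,.056)])
print('tip',proj('wrist',p+[0,0,-.0585],k).round(1),'scene tip',proj('scene',p+[0,0,-.0585]).round(1))
a=cv2.resize(S[140:215,290:420],(800,462),interpolation=2);cv2.imwrite('pics/s2c.png',a)
E
```

```text
[ 0.5316 -0.0251  0.1406] [-0.39 -0.65 -1.79] 4.9
win [[274.0, 201.0], [199.0, 201.0], [124.0, 201.0]]
tip [259.9 214.4] scene tip [334.7 178.6]
```

View pics/w2.png

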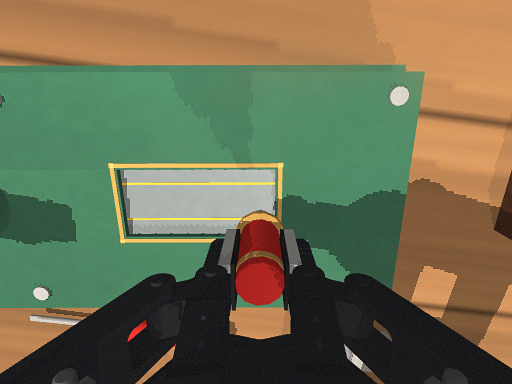

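Window edges are at columns 110–283 and the track lines at rows 184 and 219. That puts the middle at row 201.5, where I predicted 201. The collar's front edge at row 210 tells me where the pin sits in the jaws.

```bash
python3 - <<'E'
from h import *
p,R,s=tool();k=cam('wrist');I=cv2.imread('pics/w2.png')
z=-R[:,2];
for e in (-.002,0,.002):
    b=p+e*z
    print(e,'collar far edge',proj('wrist',b+[0,0,-.0585+.031]+.014*z,k).round(1),'near edge of grip top',proj('wrist',b+[0,0,.0185]-.011*z,k).round(1),'far',proj('wrist',b+[0,0,.0185]+.011*z,k).round(1))
h=cv2.cvtColor(I,cv2.COLOR_BGR2HSV)
print('col260',[(r,h[r,260].tolist()) for r in list(range(205,226,2))+list(range(252,266,2))+list(range(296,310,2))])
m=cv2.inRange(h[215:310,225:300],(0,150,60),(8,255,255));print('bbox',cv2.boundingRect(cv2.findNonZero(m)))
E
```

```text
-0.002 collar far edge [259.9 215.8] near edge of grip top [260.  311.2] far [260.  266.3]
0 collar far edge [259.9 212.4] near edge of grip top [260.  307.4] far [260. 262.]
0.002 collar far edge [259.9 209. ] near edge of grip top [260.  303.4] far [260.  257.6]
col260 [(205, [64, 10, 187]), (207, [65, 8, 185]), (209, [55, 9, 167]), (211, [16, 130, 110]), (213, [17, 157, 175]), (215, [18, 156, 224]), (217, [18, 155, 227]), (219, [10, 178, 185]), (221, [1, 203, 133]), (223, [0, 200, 131]), (225, [1, 205, 132]), (252, [18, 158, 110]), (254, [18, 160, 107]), (256, [9, 181, 128]), (258, [2, 219, 113]), (260, [1, 204, 119]), (262, [0, 205, 122]), (264, [1, 202, 172]), (296, [0, 208, 175]), (298, [1, 207, 175]), (300, [1, 204, 176]), (302, [0, 201, 176]), (304, [0, 217, 181]), (306, [74, 127, 141]), (308, [14, 143, 204])]
bbox (10, 4, 50, 86)
```

Emit:
{"method": "drive_tool", "body": {
  "plan": [
    [0.0,-0.005,0.0005,0],
    [0.003,-0.01,0.0007,0],
    [0.01,-0.01,0.0007,0],
    [0.016,-0.01,0.0007,0],
    [0.019,-0.01,0.0007,0],
    [0.02,-0.01,0.0007,0],
    [0.02,-0.01,0.0007,0],
    [0.02,-0.01,0.0007,0]
  ]
}}

```text
time: 5.8
tool_pos: [0.53, -0.0144, 0.1215]
tool_rot: [0.046, 0.706, 0.046, -0.705]
contact_force: [0.3, 0.3, -2.4]
gripper_width: 0.242
```

Emit:
{"method": "drive_tool", "body": {
  "plan": [
    [0.003,0,0.0003,0],
    [0.006,0,0.0003,0],
    [0.008,0,0.0003,0],
    [0.009,0,0.0003,0],
    [0.01,0,0.0003,0],
    [0.01,0,0.0003,0],
    [0.01,0,0.0003,0],
    [0.01,0,0.0003,0]
  ]
}}

```text
time: 6.6
tool_pos: [0.5296, -0.0144, 0.1114]
tool_rot: [0.046, 0.706, 0.046, -0.706]
contact_force: [0.2, 0.5, -1.7]
gripper_width: 0.241
```

Emit:
{"method": "drive_tool", "body": {
  "plan": [
    [0.001,0,0,0],
    [0.002,0,0,0],
    [0.003,0,0,0],
    [0.003,0,0,0],
    [0.003,0,0,0]
  ]
}}

```text
time: 7.1
tool_pos: [0.5297, -0.0143, 0.1085]
tool_rot: [0.046, 0.706, 0.046, -0.705]
contact_force: [-0.1, 0.7, 0.8]
gripper_width: 0.239
```

Emit:
{"method": "drive_tool", "body": {
  "plan": [
    [0,-0.001,0,0],
    [0,-0.0025,0,0],
    [0,-0.004,0,0],
    [0,-0.004,0,0]
  ]
}}

```text
time: 7.5
tool_pos: [0.5287, -0.0103, 0.108]
tool_rot: [-0.046, -0.705, -0.046, 0.706]
contact_force: [0.3, -0.9, -0.8]
gripper_width: 0.242
```

Emit:
{"method": "drive_tool", "body": {
  "plan": [
    [0,-0.001,0,0],
    [0,-0.0025,0,0],
    [0,-0.004,0,0],
    [0,-0.004,0,0]
  ]
}}

```text
time: 7.9
tool_pos: [0.5284, -0.0062, 0.1083]
tool_rot: [-0.046, -0.706, -0.046, 0.706]
contact_force: [-0.2, -1.3, -0.4]
gripper_width: 0.241
```

Emit:
{"method": "drive_tool", "body": {
  "plan": [
    [0.001,0,0,0],
    [0.002,0,0,0],
    [0.002,0,0,0],
    [0.002,0,0,0]
  ]
}}

```text
time: 8.3
tool_pos: [0.5284, -0.0064, 0.1063]
tool_rot: [-0.046, -0.706, -0.046, 0.706]
contact_force: [-0.4, -1.1, -1.2]
gripper_width: 0.244
```

Emit:
{"method": "drive_tool", "body": {
  "plan": [
    [0,-0.001,0,0],
    [0,-0.0025,0,0],
    [0,-0.004,0,0],
    [0,-0.004,0,0]
  ]
}}

```text
time: 8.7
tool_pos: [0.5281, -0.0031, 0.1065]
tool_rot: [0.047, 0.706, 0.046, -0.705]
contact_force: [0.6, -3.9, -1.0]
gripper_width: 0.243
```

The vertical force stopped rising with depth, and a side force of -3.9 N built up. That means the tip is in the socket and leaning on its +y wall, so I'll back off and probe down.

Emit:
{"method": "drive_tool", "body": {
  "plan": [
    [0,0.002,0,0],
    [0,0.004,0,0],
    [0,0.0045,0,0],
    [0,0.0045,0,0],
    [0.001,0.0045,0,0],
    [0.002,0.0045,0,0],
    [0.003,0.0045,0,0],
    [0.003,0.0045,0,0],
    [0.003,0.0045,0,0]
  ]
}}

```text
time: 9.6
tool_pos: [0.5285, -0.0069, 0.1032]
tool_rot: [-0.046, -0.706, -0.046, 0.706]
contact_force: [-0.4, 0.7, -1.4]
gripper_width: 0.241
```

Emit:
{"method": "drive_tool", "body": {
  "plan": [
    [0.001,0,0,0],
    [0.002,0,0,0],
    [0.003,0,0,0],
    [0.004,0,0,0],
    [0.005,0,0,0],
    [0.005,0,0,0],
    [0.005,0,0,0]
  ]
}}

```text
time: 10.3
tool_pos: [0.5285, -0.0069, 0.0983]
tool_rot: [-0.046, -0.706, -0.046, 0.706]
contact_force: [0.4, -0.2, -1.8]
gripper_width: 0.24
```

Emit:
{"method": "drive_tool", "body": {
  "plan": [
    [0.0015,0,0,0],
    [0.003,0,0,0],
    [0.0045,0,0,0],
    [0.006,0,0,0],
    [0.0075,0,0,0],
    [0.0085,0,0,0],
    [0.009,0,0,0],
    [0.009,0,0,0],
    [0.009,0,0,0]
  ]
}}

```text
time: 11.2
tool_pos: [0.5286, -0.007, 0.0893]
tool_rot: [-0.046, -0.706, -0.046, 0.706]
contact_force: [-0.1, -0.9, -1.2]
gripper_width: 0.243
```

Emit:
{"method": "drive_tool", "body": {
  "plan": [
    [0.001,0,0,0],
    [0.002,0,0,0],
    [0.003,0,0,0],
    [0.004,0,0,0],
    [0.005,0,0,0],
    [0.005,0,0,0],
    [0.005,0,0,0]
  ]
}}

```text
time: 11.9
tool_pos: [0.5286, -0.007, 0.0845]
tool_rot: [0.046, 0.706, 0.046, -0.706]
contact_force: [-0.2, 0.3, 0.1]
gripper_width: 0.239
```

Emit:
{"method": "drive_tool", "body": {
  "plan": [
    [0.001,0,0,0],
    [0.002,0,0,0],
    [0.002,0,0,0],
    [0.002,0,0,0]
  ]
}}

```text
time: 12.3
tool_pos: [0.5286, -0.007, 0.0825]
tool_rot: [0.046, 0.706, 0.046, -0.706]
contact_force: [-0.7, 0.3, 2.1]
gripper_width: 0.242
```

The force rises at the spring rate, so the collar is on the cover. I'll ease off 2 mm, open the fingers and retreat upward.

Emit:
{"method": "drive_tool", "body": {
  "plan": [
    [-0.001,0,0,0],
    [-0.0015,0,0,0],
    [-0.0015,0,0,0]
  ]
}}

```text
time: 12.6
tool_pos: [0.5286, -0.0069, 0.0839]
tool_rot: [0.046, 0.706, 0.046, -0.706]
contact_force: [-1.0, 0.0, 0.8]
gripper_width: 0.243
```

Emit:
{"method": "drive_tool", "body": {
  "plan": [
    [0,0,0,0],
    [0,0,0,0],
    [0,0,0,0],
    [0,0,0,0],
    [0,0,0,0],
    [0,0,0,0],
    [0,0,0,0],
    [0,0,0,0]
  ],
  "fingers": 0.0854
}}

```text
time: 13.4
tool_pos: [0.5286, -0.0069, 0.0838]
tool_rot: [0.046, 0.706, 0.046, -0.706]
contact_force: [-0.1, 0.5, -0.6]
gripper_width: 0.997
```

Emit:
{"method": "drive_tool", "body": {
  "plan": [
    [-0.01,0,0,0],
    [-0.03,0,0,0],
    [-0.06,0,0,0],
    [-0.09,0,0,0],
    [-0.11,0,0,0],
    [-0.12,0,0,0],
    [-0.12,0,0,0],
    [-0.12,0,0,0],
    [-0.12,0,0,0]
  ]
}}

```text
time: 14.3
tool_pos: [0.5276, -0.0068, 0.202]
tool_rot: [-0.046, -0.705, -0.046, 0.707]
contact_force: [1.2, -0.1, -0.8]
gripper_width: 1.0
```

```bash
python3 - <<'E'
from h import *
p,R,s=tool();k=cam('wrist');I=viewer.grab_frame('wrist');S=viewer.grab_frame('scene')
print(p.round(4),s['contact_force'].round(2),s['time'])
m=cv2.inRange(cv2.cvtColor(I,cv2.COLOR_BGR2HSV),(0,150,60),(8,255,255))
n,l,st,c=cv2.connectedComponentsWithStats(m);print([(st[i].tolist(),c[i].round(1)) for i in range(1,n) if st[i][4]>100])
q=np.array([.5295,-.007,0])
for z in(.058,.104): print('pred',z,proj('wrist',q+[0,0,z],k).round(1),proj('scene',q+[0,0,z]).round(1))
b=cv2.resize(S[130:220,280:430],(640,384),interpolation=2)
cv2.imwrite('pics/end.png',np.hstack([I[:,80:432],b[:,:448]]))
E
```

```text
[ 0.5276 -0.0068  0.202 ] [ 1.2  -0.13 -0.8 ] 14.3
[([248, 168, 24, 16, 205], array([260. , 174.1])), ([247, 179, 27, 27, 562], array([260. , 192.2])), ([164, 280, 82, 28, 1657], array([206.6, 293.8]))]
pred 0.058 [260.4 177.1] [340.4 185.6]
pred 0.104 [260.5 192.7] [343.4 173. ]
```

View pics/end.png

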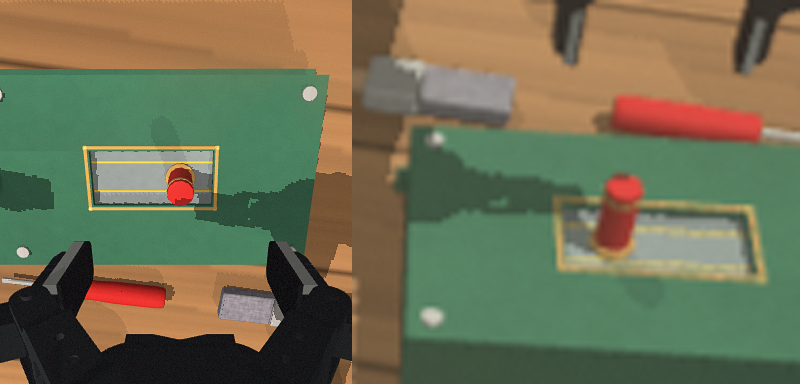

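The wrist view has the pin top at (260,192), where I predicted (260.5,192.7) for a pin that is home. In the scene view it is at about (343.5,172), against a predicted (343.4,173). The collar lies on the cover inside the window, the pin is upright and the fingers are clear, so I'm handing the job in.

```bash
python3 -c "
from plant import manip;print(manip.job_done())"
```

```text
the job is handed in; nothing more can be done
None
```

The locking pin is seated in the scale's socket and released, and the job was handed in at about 14.4 s of the 56 s allowed. `job_done()` gives no verdict.

- **What I did:** I took the pin from the stand nearest the robot and set its tip on the cover at the window's -y end. I slid it about 8–11 mm along the track, until pressing deeper added no force and the tip caught on the socket's far wall. I then backed off, lowered it freely until the force rose as the collar met the cover, eased off and let go.
- **Position checks:** With the arm about 12 cm above the pin, the pin top matched the position predicted for a pin fully home to within about 1 pixel in both the wrist and scene views. It looks upright, with the collar on the cover inside the window.
- **Force on the cover:** The largest downward force I read after first contact was about 4 N, and the largest sideways force was about 4 N. Both are well below the limits (about 12 N down, 13 N sideways). I only read forces at the end of each move.
- **What disagreed:** The tip met the cover about 2–3 mm lower than the grasp geometry predicted, possibly because the pin slipped in the grip or the height readings were slightly off. I went by force from there.
- **Not checked:** The bystanders were not re-measured at the end. The arm's path stayed clear of them.

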